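# Restore the sample lane: slide the pot home, stand up the fallen bottles

### The arm

A 6-joint arm with a two-finger parallel gripper is mounted at the origin on the work surface. World frame = base frame: x ahead of the robot, y to its left, z up, the work surface at z = 0. Lengths are in mm, angles in rad, forces in N, time in s.
With the tool pointing down it reaches from about 300 to 775 mm from the base axis. Payload 14.6 kg.
Tool frame: the origin (TCP) lies at the very end of the fingers, on their centre line; the grasp point (between the pads) lies 19 mm behind it; z points along the fingers, y is the line along which they close (so a half turn about z gives the same grasp; the last joint's range is limited). The gripper opens to 94 mm and grips with 3 to 60 N. Pads are 16 mm wide; open, the fingers measure 119 mm over their backs; the gripper's body (75 mm by 177 mm) begins 78 mm behind the grasp point.
Start: joints at [-1.277, 0.3, 1.521, -0, 1.321, -0.067], TCP at [194.155, -514.58, 176.546] pointing down, gripper open.
Joint ranges: [-3.03, 3.03], [-0.79, 2.21], [0.23, 2.52], [-1.04, 4.18], [0, 3.07], [-2.55, 2.55]. Speed limits (rad/s): [2.22, 2.22, 2.57, 3.14, 3.14, 3.14].

### API

Orientations are given as [roll, pitch, yaw] about the fixed x, y, z axes, in that order (R = Rz(yaw) Ry(pitch) Rx(roll)).
In Python, from cell import manip, eyes, ticket gives the robot as it stands. The module is installed in compiled form; this text tells all that it offers.
- The arm moves only by the tool arm_command, never from a script. Its argument "plan" is a list of rows, each a list of 5 numbers: the opening, from -1 (shut) to 1 (fully open), then the shift along the tool's x, y, z in m, then the turn about the tool's z in rad. In form: [[jaw, dx, dy, dz, roll], ...]. A call has 1 to 20 rows; each row shifts and turns the commanded pose from where the row before left it, along the tool's axes as they then stand; what a row does not reach is not made up. A row lasts 1/8 s, in which the tool goes at most 62.5 mm and 10.7 degrees, less where a joint would pass 70% of its speed; a pose out of reach is approached as far as the arm can. A call is refused whole if a number of a shift passes 0.0625 or a number of a turn 0.188, either way. A call with a gripper value outside its range is refused whole. The fingers move at their own pace and stop on an object; "newtons" is the grip in N (left out, the last holds). Time passes only in rows, so rows that do not move let the fingers close. It gives the time, the measured TCP pose, the force, the opening and the grip force at its end, in the units of the state.
- manip.read_state(): the state, without advancing time (a new reading comes with each control period).
- eyes.camera(name): name is "side" or "top"; returns a dict with "img" (384x512x3 uint8, blue, green, red), "z_map" (384x512 float32, mm along the optical axis (not along the pixel's ray), 0 where there is no reading), "fx", "fy", "cx", "cy" (pixels), "dist" ([k1, k2, p1, p2, k3] as OpenCV has them; the pictures are not rectified), "eye" and "orientation" of the camera in the world. Camera axes: x right, y down, z forward; pixel columns grow to the right and rows downward; lengths in mm; the calibration is good to about 2 mm. A picture is of the moment at which its call begins.
- ticket.sign_off(): hands the job in; it is judged then, once.
The state is a dict: "clock": time; "joints": joint angles; "qd": joint speeds; "effort": joint torques, N m; "eef_pos": TCP position; "eef_rot": TCP orientation; "wrist_force": force on the tool from outside, world axes, zero at the start; "moment": the same for the moment, N m; "finger_gap": finger opening in mm; "finger_force": force on a finger pad.
Only numpy, scipy, OpenCV 4.12 (cv2) and the standard library are available. Lean on these libraries where they do the work, as an engineer would, in place of code of your own. Each camera call takes 0.05 s, during which the arm holds its last target. There are 200 camera calls.

### The job

Put the sample lane in front of you back in order: slide the steel pot sideways along the row, without lifting or tipping it, until it stands centred in the black square, and stand the two fallen bottles upright, each centred on the ring of its own colour (one ring is under the pot). Leave the other bottles and the glassware where they stand.

Things in the scene. Friction and masses are not known exactly. Their poses are not given: they have to be found in the camera images.
- lane: fixed grey tray, 320 mm (x) by 600 mm (y); its deck is 8 mm above the table; teal edges 26 mm high (above the table) at the back and both ends, front open. A row of five places 115 mm apart runs along y, 75 mm to +x of its origin, behind a thin white line. Origin on the table, 20 mm to +x of the tray's centre; x away from the robot, y to the left along the row (turned up to 0.1 rad)
- pot: steel pot with a fixed lid, 84 mm diameter, 50 mm tall plus a black cylindrical knob of 26 mm diameter that reaches 82 mm above the pot's base; about 0.35 to 0.7 kg; stands upright on the middle place of the row, on top of one of the two rings. Pushed at the knob it tends to tip: the deck's friction is high. Origin: centre of its base
- pot_knob (a point): point on the axis of the pot's knob at the height to grip, 70 mm above its base. Gripped with the fingers in line with the slide it stays level; gripped across the slide it can rock between the pads
- pot_square: black square outline, 108 mm, painted on the deck: the pot's own place, next to the middle of the row on the left or on the right. Origin: its centre, on the deck; axes as the lane's
- amber_ring: flat orange ring painted on the deck, 80 mm outside, 66 mm inside: the amber bottle's place (under the pot at first, or beside it). Origin: its centre, on the deck
- blue_ring: flat blue ring painted on the deck, 80 mm outside, 66 mm inside: the blue bottle's place (under the pot at first, or beside it). Origin: its centre, on the deck
- amber_bottle: amber-brown bottle on its side on the lane's front, cap roughly to the left (+y of the lane), axis level, 28 mm above the deck; can roll. Straight round body 56 mm diameter, 90 mm long, then a black screw cap 32 mm diameter, 37 mm long (fixed); total length 135 mm, 0.15 to 0.3 kg, centre of mass about 48 mm from the base. Origin: centre of the base disc; z: along the axis, base to cap
- amber_bottle_cap (a point): point on the axis of the amber bottle's cap, half way along the cap, 117 mm from the base; a firm grip across the cap here carries the bottle without it turning between the fingers
- blue_bottle: blue bottle on its side on the lane's front, cap roughly to the left (+y of the lane), axis level, 28 mm above the deck; can roll. Straight round body 56 mm diameter, 90 mm long, then a black screw cap 32 mm diameter, 37 mm long (fixed); total length 135 mm, 0.15 to 0.3 kg, centre of mass about 48 mm from the base. Origin: centre of the base disc; z: along the axis, base to cap
- blue_bottle_cap (a point): point on the axis of the blue bottle's cap, half way along the cap, 117 mm from the base; a firm grip across the cap here carries the bottle without it turning between the fingers
- white_bottle: bystander: white bottle at an end of the row, standing, same shape, size and weight as the amber bottle. Origin: centre of its base; z: along its axis from base to cap
- green_bottle: bystander: green bottle at an end of the row, standing, same shape, size and weight as the amber bottle. Origin: centre of its base; z: along its axis from base to cap
- wash_bottle: bystander: white wash bottle with a bent spout, 70 mm diameter, 220 mm tall, on the table to the left of the lane. Origin: centre of its base
- beaker: bystander: clear glass beaker, 76 mm diameter, 95 mm tall, on the table to the right of the lane. Origin: centre of its base
Things that resemble listed ones, but are neither listed nor needed, are in the scene too. Leave any pink or yellow look-alike of the blue_bottle alone.

How it is judged (in metres and radians):
On the way, in this order (a step that is already met when the one before it is completed fails the run):
1. the pot has been slid into the black square (horizontal distance between pot and pot_square below 0.016 m and angle between pot's own z axis and vertical below 0.06 rad and linear speed of pot below 0.02 m/s), for 0.2 s.
2. the amber and the blue bottle both stand on their rings (horizontal distance between amber_bottle and amber_ring below 0.013 m and angle between each of amber_bottle, blue_bottle's own z axis and vertical below 0.08 rad and z of each of amber_bottle, blue_bottle in the frame of lane below 0.013 m and linear speed of each of amber_bottle, blue_bottle below 0.03 m/s and horizontal distance between blue_bottle and blue_ring below 0.013 m), for 0.2 s.
At the end, for the whole second after the job is handed in: The pot stands level and at rest within 16 mm of the centre of the black square; the amber bottle and the blue bottle stand upright (within 0.08 rad) on the deck, at rest, each within 13 mm of the centre of the ring of its own colour (all of step 1 and all of step 2); the robot touches nothing.
It fails at once if the pot is lifted off the deck or tipped (z of pot in the frame of lane above 0.016 m or angle between pot's own z axis and vertical above 0.15 rad).
It fails at once if the white bottle is moved more than 25 mm or tipped (distance of white_bottle from where it was at the start of the episode above 0.025 m or angle between white_bottle's own z axis and vertical above 0.2 rad).
It fails at once if the green bottle is moved more than 25 mm or tipped (distance of green_bottle from where it was at the start of the episode above 0.025 m or angle between green_bottle's own z axis and vertical above 0.2 rad).
It fails at once if the wash bottle is moved more than 25 mm or tipped (distance of wash_bottle from where it was at the start of the episode above 0.025 m or angle between wash_bottle's own z axis and vertical above 0.2 rad).
It fails at once if the beaker is moved more than 25 mm or tipped (distance of beaker from where it was at the start of the episode above 0.025 m or angle between beaker's own z axis and vertical above 0.2 rad).
It also fails if it takes over 72 s, if anything falls off the work surface, if the arm or the gripper's body presses on something with over 40 N, if the wrist force passes 120 N, or if a joint passes its speed limit or range.

## Working session

There is one attempt and no reset: what is moved stays moved. The work goes in short steps, Python scripts to look and compute and a tool call to move; the robot and the scene stay as the last step left them, time stands still between calls to the robot, and variables do not carry over. Pictures are saved under pics/ and viewed, at most 10 in all, crops included, and the job is handed in when it is done.

Besides the shell and the picture viewer there is one more tool, called after "Call:" as name([rows], argument=value, ...), one row to a line, values as JSON. arm_command: Moves the arm, as the interface text tells. Its arguments: {"type":"object","properties":{"plan":{"type":"array"},"newtons":{"type":"number"}},"required":["plan"]}

```bash
mkdir -p pics; cat > h.py <<'E'
import numpy as np, cv2
from scipy.spatial.transform import Rotation as R
from cell import manip, eyes, ticket
def rot(o):
    o=np.array(o,float)
    return o if o.shape==(3,3) else (R.from_euler('xyz',o).as_matrix() if o.size==3 else R.from_quat(o).as_matrix())
def ray(c,uv):
    K=np.array([[c['fx'],0,c['cx']],[0,c['fy'],c['cy']],[0,0,1]])
    p=cv2.undistortPoints(np.array(uv,float).reshape(-1,1,2),K,np.array(c['dist'],float))[:,0]
    return np.c_[p,np.ones(len(p))]
def plane(c,uv,z):
    d=ray(c,uv)@rot(c['orientation']).T; e=np.array(c['eye'],float)
    return e+d*((z-e[2])/d[:,2])[:,None]
def cloud(c):
    v,u=np.mgrid[:384,:512]; d=ray(c,np.c_[u.ravel(),v.ravel()])
    return ((d*c['z_map'].reshape(-1,1))@rot(c['orientation']).T+np.array(c['eye'])).reshape(384,512,3)
E
python3 - <<'E'
from h import *
print(manip.read_state())
for n in('top','side'):
    c=eyes.camera(n); print({k:c[k] for k in c if k not in('img','z_map')})
    cv2.imwrite(f'pics/{n}0.png',cv2.resize(c['img'],(800,600),interpolation=cv2.INTER_CUBIC)); np.save(n+'0.npy',c,allow_pickle=True)
E
```

```text
{'clock': 0.0, 'joints': array([-1.27661845e+00,  3.00499747e-01,  1.52158772e+00, -7.93110393e-06,
        1.32069189e+00, -6.66077524e-02]), 'qd': array([-0.00012234,  0.00100464, -0.00154758,  0.0007067 ,  0.00094237,
        0.00168874]), 'effort': array([-2.01656170e-03, -5.31809127e+01, -3.52739024e+01,  7.07202265e-02,
        2.44248135e-02, -4.16735941e-05]), 'eef_pos': array([ 194.05949826, -514.30781491,  175.96782996]), 'eef_rot': array([-3.14040808e+00, -7.13196373e-05,  3.60787555e-01]), 'wrist_force': array([-0.38006856,  0.59537879,  0.40339487]), 'moment': array([-0.02233471, -0.03846033, -0.02499077]), 'finger_force': 0.0, 'finger_gap': 94.3441117893368}
{'fx': 441.23801373002505, 'fy': 441.23801373002505, 'cx': 252.14304010708338, 'cy': 194.92994066979747, 'dist': array([-0.1754215,  0.       ,  0.       ,  0.       ,  0.       ]), 'eye': array([ 229.81345912,   30.2303275 , 1552.74829975]), 'orientation': array([-2.98776215, -0.01308117, -1.54286014])}
{'fx': 393.63009978889426, 'fy': 393.63009978889426, 'cx': 255.4512061111157, 'cy': 186.86594223137038, 'dist': array([-0.01708627,  0.        ,  0.        ,  0.        ,  0.        ]), 'eye': array([ 60.02243967, 969.19639761, 872.46238962]), 'orientation': array([-2.22134373e+00,  7.32510994e-04, -2.76147742e+00])}
```

View pics/top0.png

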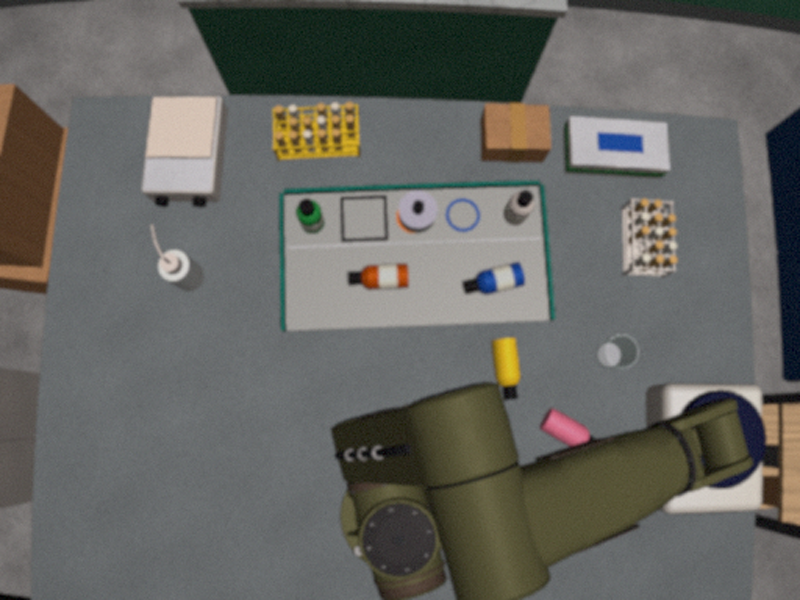

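View pics/side0.png

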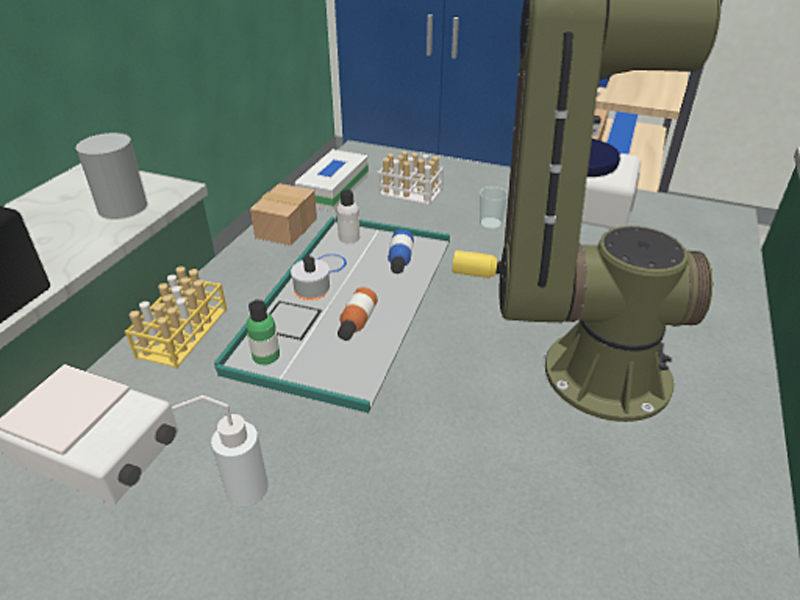

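Top view, in 800-px pixels: the amber bottle is at (380,277) and the blue bottle at (495,278), both with caps to the left. The pot is at (417,210) with an orange ring peeking out from under it. The black square is at (364,218), the blue ring at (463,214), green at (310,213) and white at (520,205).

Possible mix-ups:
- **Blue bottle:** yellow (507,365), pink (565,428), or the blue patch on the box (620,142).
- **Amber bottle:** the orange tube caps (650,240) or the carton (515,130).
- **Pot:** the grey cylinder at (110,175) in the side view.

I choose the objects on the tray. I'll measure them and check with a close crop.

```bash
cat > meas.py <<'E'
from h import *
def cen(m):
    n,l,s,c=cv2.connectedComponentsWithStats(m.astype(np.uint8)); 
    return [(c[i],s[i]) for i in range(1,n) if s[i,4]>15]
def hsv(c): return cv2.cvtColor(c['img'],cv2.COLOR_BGR2HSV)
if __name__=='__main__':
  for n in('top','side'):
    c=np.load(n+'0.npy',allow_pickle=True).item(); P=cloud(c); H=hsv(c); h,s,v=H[...,0].astype(int),H[...,1].astype(int),H[...,2].astype(int)
    reg=(P[...,0]>300)&(P[...,0]<780)&(P[...,1]>-330)&(P[...,1]<370)&(P[...,2]<180)
    z=P[...,2]
    deck=reg&(abs(z-8)<8)
    for name,m in (('blue',(h>100)&(h<125)&(s>110)&reg),('amber',((h<16))&(s>130)&reg),('green',(h>45)&(h<75)&(s>120)&reg),
                   ('dark',(v<75)&reg&(s<130)),('tealedge',(h>75)&(h<98)&(s>100)&reg)):
        for q,st in cen(m):
            print(n,name,q.round(1),st.tolist(),'z8',plane(c,[q],8)[0].round(1)[:2],'medxyz',None if name=='x' else np.median(P[m&(np.hypot(*(np.indices(m.shape)[::-1]-q[:,None,None]))<25)],0).round(1))
  a=np.load('top0.npy',allow_pickle=True).item()['img'][110:220,170:360]; b=np.load('side0.npy',allow_pickle=True).item()['img'][110:270,130:300]
  cv2.imwrite('pics/crop0.png',np.vstack([cv2.resize(a,(570,330),interpolation=cv2.INTER_CUBIC),cv2.resize(b[20:110],(570,270),interpolation=cv2.INTER_CUBIC)]))
E
python3 meas.py
```

```text
top blue [331.2 175.1] [328, 169, 7, 14, 70] z8 [ 550.6 -265.8] medxyz [ 526.7 -196.1   59.6]
top blue [310.7 180.1] [304, 173, 13, 14, 138] z8 [ 529.8 -191.5] medxyz [ 526.1 -193.4   59.2]
top amber [257.  143.6] [254, 139, 8, 9, 19] z8 [658.1   4.4] medxyz [657.1   4.5  10. ]
top amber [236.2 176.9] [230, 170, 12, 14, 137] z8 [533.2  75.2] medxyz [524.3  63.9  59.5]
top amber [257.4 176.2] [255, 170, 6, 14, 77] z8 [ 5.379e+02 -2.000e-01] medxyz [525.   60.6  60.3]
top green [198.  137.5] [191, 130, 14, 14, 115] z8 [674.9 219.2] medxyz [643.7 204.2 108.5]
top dark [335.3 126.8] [331, 122, 9, 10, 61] z8 [ 732.6 -282.1] medxyz [ 688.5 -254.5  141.2]
top dark [195.9 131.8] [192, 128, 9, 9, 59] z8 [696.3 227.8] medxyz [655.4 210.3 141.7]
top dark [267.1 132.2] [265, 129, 5, 8, 31] z8 [702.4 -31.1] medxyz [678.6 -27.6  88.4]
top dark [226.3 177.5] [223, 174, 8, 8, 57] z8 [530.  110.5] medxyz [522.1 109.3  49.5]
top dark [301.  182.6] [297, 178, 10, 9, 61] z8 [ 519.6 -156.6] medxyz [ 511.3 -151.7   49.2]
top tealedge [236.2 134.4] [179, 116, 166, 95, 603] z8 [690.5  80.8] medxyz [741.2  8
[... 1105 characters left out ...]
] medxyz [656.3 216.8 124.8]
side dark [197.8 208.4] [192, 199, 13, 19, 29] z8 [618.7  98.6] medxyz [531.6 123.4  31. ]
side dark [221.5 211.2] [216, 206, 12, 12, 104] z8 [537.8  81.8] medxyz [520.2 118.4  41.6]
side dark [148.4 224. ] [141, 216, 15, 17, 19] z8 [730.  226.7] medxyz [725.6 229.4  14. ]
side tealedge [201.7 152.6] [188, 139, 26, 30, 73] z8 [ 772.5 -219.1] medxyz [ 758.4 -200.7   25.2]
side tealedge [241.7 144.3] [230, 141, 27, 7, 83] z8 [ 646.5 -339.6] medxyz [ 636.9 -324.    20.1]
side tealedge [177.7 183.4] [169, 171, 18, 26, 73] z8 [7.554e+02 6.000e-01] medxyz [742.6  11.1  25.6]
side tealedge [185.5 245.9] [138, 208, 99, 56, 665] z8 [569.4 267.6] medxyz [559.1 282.   16.4]
```

View pics/crop0.png

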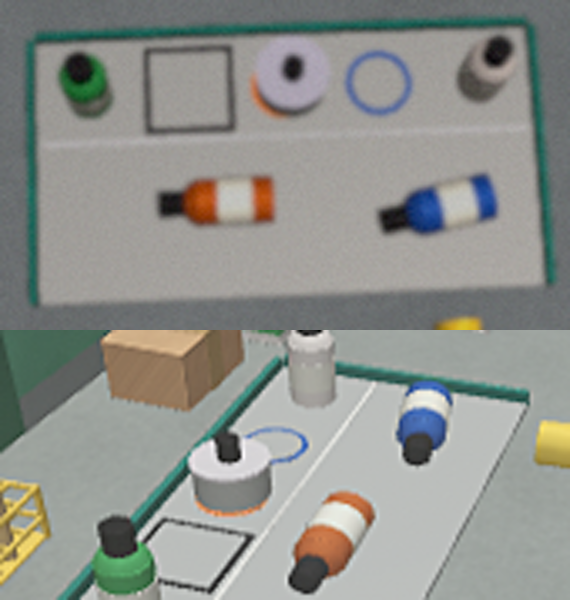

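The crop confirms the choice: pot with black knob and orange ring rim below it, empty blue ring to its right, black square to its left, amber and blue bottles lying with caps to the left. Next, finer numbers.

```bash
cat > fine.py <<'E'
from h import *
def ringfit(c,m,z=8):
    k=cv2.morphologyEx(m.astype(np.uint8),cv2.MORPH_CLOSE,np.ones((3,3))); v,u=np.nonzero(k)
    p=plane(c,np.c_[u,v],z)[:,:2].astype(np.float32); (x,y),r=cv2.minEnclosingCircle(p)
    A=np.c_[2*p,np.ones(len(p))]; s=np.linalg.lstsq(A.astype(float),(p**2).sum(1),rcond=None)[0]
    return s[:2].round(1), np.sqrt(s[2]+s[:2]@s[:2]).round(1),(round(x,1),round(y,1),round(r,1)),len(p)
def near(c,x,y,r,z=8):
    v,u=np.mgrid[:384,:512]; p=plane(c,np.c_[u.ravel(),v.ravel()],z)
    return (np.hypot(p[:,0]-x,p[:,1]-y)<r).reshape(384,512)
def chans(c):
    H=cv2.cvtColor(c['img'],cv2.COLOR_BGR2HSV).astype(int); return H[...,0],H[...,1],H[...,2]
def cyl(c,P,m):
    q=P[m]; (a,b),(w,l),t=cv2.minAreaRect(q[:,:2].astype(np.float32)); return (round(a,1),round(b,1)),(round(w,1),round(l,1)),round(t,1)
if __name__=='__main__':
  for n in('top','side'):
    c=np.load(n+'0.npy',allow_pickle=True).item(); P=cloud(c); h,s,v=chans(c)
    print(n,'blue ring',ringfit(c,near(c,678,-138,55)&(h>100)&(h<125)&(s>50)))
    m=near(c,665,90,82)&(v<115)&(P[...,2]<20)
    k,l,st,_=cv2.connectedComponentsWithStats(m.astype(np.uint8)); i=1+st[1:,4].argmax(); vv,uu=np.nonzero(l==i)
    print(n,'square',cv2.minAreaRect(plane(c,np.c_[uu,vv],8)[:,:2].astype(np.float32)),st[i])
    z=P[...,2]; x=P[...,0]; y=P[...,1]
    reg=(np.hypot(x-675,y+26)<60)
    kn=reg&(z>80)&(z<95); print(n,'knob top',np.median(P[kn],0).round(1),P[kn].min(0).round(1),P[kn].max(0).round(1),kn.sum())
    lid=reg&(abs(z-58)<5); print(n,'lid',cyl(c,P,lid))
    for nm,bx in(('amber',65),('blue',-195)):
        b=(abs(x-522)<55)&(abs(y-bx)<110)&(z>30)&(z<75); q=P[b]
        # ridge: bin along y, weighted
        k=(q[:,2]>30); d=q[:,:2]; w,V=np.linalg.eigh(np.cov(d.T)); a=V[:,1]*np.sign(V[1,1]); t=(d-d.mean(0))@a; 
        cap=q[(t>t.max()-30)]; body=q[t<t.max()-55]
        cm=(np.r_[cap[:,:2].max(0)+cap[:,:2].min(0)]/2)
        print(n,nm,'axis',a.round(3),'mean',d.mean(0).round(1),'len',np.ptp(t).round(1),'ends',(d.mean(0)+a*t.min()).round(1),(d.mean(0)+a*t.max()).round(1),'cap',cap.mean(0).round(1),cm.round(1),'body',body.mean(0).round(1))
    dk=(v<70)&(s<130)
    for nm,p in(('amber cap',(520,117)),('blue cap',(510,-147))):
        vv,uu=np.nonzero(dk&near(c,*p,40,36)); q=np.c_[uu,vv]; print(n,nm,'dark centroid@36',plane(c,[q.mean(0)],36)[0][:2].round(1),len(q))
E
python3 fine.py
```

```text
top blue ring (array([ 687.5, -136. ]), np.float64(36.5), (687.5, -135.7, 40.3), 140)
top square ((671.9176025390625, 93.60798645019531), (107.79624938964844, 108.47706604003906), 4.399754524230957) [218 125  31  30 210]
top knob top [678.7 -30.8  88.8] [668.1 -41.6  81.6] [692.8 -20.6  94.8] 43
top lid ((680.1, -30.3), (86.1, 86.6), 57.9)
top amber axis [-0.064  0.998] mean [526.7  47.7] len 133.0 ends [530.5 -12.2] [522.  120.5] cap [523.9 106.1  48.6] [524.6 106.4] body [527.8  26.6  58. ]
top blue axis [-0.237  0.971] mean [ 527.1 -206.9] len 132.2 ends [ 541.7 -267. ] [ 510.4 -138.6] cap [ 514.2 -152.4   47.8] [ 516.5 -152.6] body [ 532.5 -229.4   57.2]
top amber cap dark centroid@36 [524.1 109.4] 51
top blue cap dark centroid@36 [ 514.2 -153.5] 60
side blue ring (array([ 686.1, -134.1]), np.float64(36.8), (685.9, -133.8, 40.1), 42)
side square ((626.0990600585938, 102.94874572753906), (119.74705505371094, 51.61582565307617), 67.23106384277344) [177 198  29  20  60]
side knob top [678.1 -21.7  89.8] [666.5 -37.5  80.1] [692.2 -11.8  93.6] 37
side lid ((678.9, -23.9), (86.8, 86.3), 22.2)
side amber axis [-0.012  1.   ] mean [519.7  63.3] len 141.1 ends [520.6 -11.2] [518.8 129.9] cap [519.5 117.4  44.5] [520.6 115.1] body [519.9  34.4  56.8]
side blue axis [-0.248  0.969] mean [ 522.9 -191.7] len 141.4 ends [ 542.2 -267.4] [ 507.2 -130.4] cap [ 509.7 -141.6   43.7] [ 511.1 -143.7] body [ 530.8 -223.2   58.6]
side amber cap dark centroid@36 [522.7 110.7] 101
side blue cap dark centroid@36 [ 512.7 -149.3] 69
```

Call:
arm_command([
  [0.2,0,0,-0.012,0.146],
  [0.2,0,0,-0.012,0.146],
  [0.2,0.043,-0.0378,0,0],
  [0.2,0.043,-0.0378,0,0],
  [0.2,0.043,-0.0378,0,0],
  [0.2,0.043,-0.0378,0,0],
  [0.2,0.043,-0.0378,0,0],
  [0.2,0.043,-0.0378,0,0],
  [0.2,0.043,-0.0378,0,0],
  [0.2,0.043,-0.0378,0,0],
  [0.2,0.043,-0.0378,0,0],
  [0.2,0.043,-0.0378,0,0],
  [0.2,0.043,-0.0378,0,0],
  [0.2,0.043,-0.0378,0,0],
  [0.2,0,0,0,0],
  [0.2,0,0,0,0],
], newtons=15)

```text
clock: 2.1
eef_pos: [677.4, -26.9, 200.0]
eef_rot: [3.142, 0.001, 0.069]
wrist_force: [0.5, -0.4, 0.1]
finger_gap: 56.7
finger_force: 0.0
```

Call:
arm_command([
  [0.2,0.001,0,0.04,0],
  [0.2,0,0,0.04,0],
  [0.2,0,0,0.02,0],
  [0.2,0,0,0,0],
])

```text
clock: 2.6
eef_pos: [678.2, -27.2, 100.2]
eef_rot: [-3.141, 0.001, 0.068]
wrist_force: [-0.5, 0.2, 0.4]
finger_gap: 56.5
finger_force: 0.0
```

```bash
python3 - <<'E'
from h import *
c=eyes.camera('side'); cv2.imwrite('pics/s1.png',cv2.resize(c['img'][100:220,140:290],(750,600),interpolation=cv2.INTER_CUBIC))
E
```

```text
(no output)
```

View pics/s1.png

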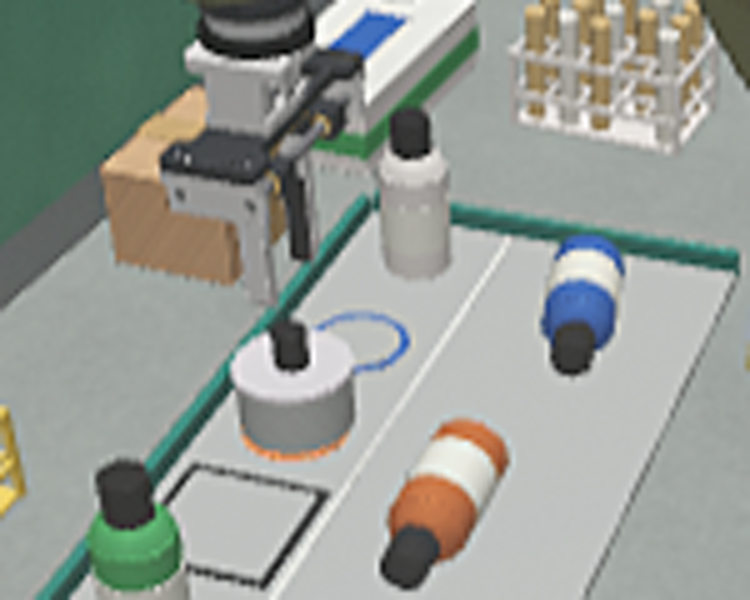

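```bash
python3 - <<'E'
from h import *
c=eyes.camera('side'); Rw=rot(c['orientation']); K=np.array([[c['fx'],0,c['cx']],[0,c['fy'],c['cy']],[0,0,1]])
def pr(p): return cv2.projectPoints(np.array([p],float),cv2.Rodrigues(Rw.T)[0],-Rw.T@np.array(c['eye']),K,np.array(c['dist']))[0].ravel()
f=lambda p:((pr(p)-[140,100])*5).round(0)
print('tcp',f([678.2,-27.2,100.2]),'tips',f([681,-66,100]),f([676,11,100]),'knob top at guess',f([679,-27,90]),'lid',f([679,-27,58]), 'knob base front', f([673,-15,58]))
for uv in [(290,322),(281,279)]:
    for z in (90,100): print(uv,z,plane(c,[(uv[0]/5+140,uv[1]/5+100)],z)[0].round(1))
P=cloud(c); u,v=198,163; print(P[v-2:v+4,u-3:u+4].round(0).reshape(-1,7,3)[:,:, :].tolist())
E
```

```text
tcp [288. 314.] tips [311. 286.] [264. 344.] knob top at guess [288. 326.] lid [292. 363.] knob base front [292. 374.]
(290, 322) 90 [680.4 -32.1  90. ]
(290, 322) 100 [672.5 -19.3 100. ]
(281, 279) 90 [713.5 -79.5  90. ]
(281, 279) 100 [705.1 -66.1 100. ]
[[[753.0, -130.0, 27.0], [750.0, -133.0, 25.0], [750.0, -141.0, 21.0], [753.0, -152.0, 13.0], [752.0, -158.0, 9.0], [750.0, -163.0, 7.0], [742.0, -156.0, 13.0]], [[751.0, -126.0, 25.0], [749.0, -131.0, 22.0], [752.0, -142.0, 15.0], [754.0, -153.0, 7.0], [747.0, -149.0, 11.0], [745.0, -153.0, 10.0], [741.0, -155.0, 9.0]], [[752.0, -127.0, 19.0], [753.0, -135.0, 14.0], [752.0, -141.0, 10.0], [751.0, -147.0, 7.0], [745.0, -144.0, 10.0], [745.0, -152.0, 5.0], [736.0, -145.0, 12.0]], [[692.0, -32.0, 89.0], [687.0, -31.0, 91.0], [684.0, -31.0, 92.0], [679.0, -30.0, 93.0], [678.0, -35.0, 91.0], [673.0, -34.0, 92.0], [736.0, -144.0, 8.0]], [[689.0, -25.0, 90.0], [687.0, -29.0, 88.0], [683.0, -29.0, 89.0], [676.0, -25.0, 93.0], [675.0, -29.0, 91.0], [672.0, -32.0, 90.0], [732.0, -137.0, 8.0]], [[686.0, -20.0, 89.0], [681.0, -19.0, 91.0], [678.0, -21.0, 91.0], [675.0, -22.0, 91.0], [672.0, -25.0, 90.0], [668.0, -25.0, 91.0], [688.0, -63.0, 62.0]]]
```

```bash
python3 - <<'E'
from h import *
print(manip.read_state()['eef_pos'],manip.read_state()['finger_gap'])
for n in('side','top'):
    c=eyes.camera(n); P=cloud(c); x,y,z=P[...,0],P[...,1],P[...,2]
    m=(abs(x-678)<30)&(abs(y+27)<75)&(z>96)&(z<220); q=P[m]
    for lo in range(96,220,12):
        k=q[(q[:,2]>=lo)&(q[:,2]<lo+12)]
        if len(k): print(n,lo,len(k),k.min(0).round(0),k.max(0).round(0))
E
```

```text
[679.36754356 -26.95714374 102.45621537] 56.769084232087806
side 120 1 [683. -59. 130.] [683. -59. 130.]
side 132 25 [669. -67. 133.] [688.  13. 144.]
side 144 39 [667. -64. 144.] [691.  18. 156.]
side 156 37 [667. -64. 156.] [689.  16. 168.]
side 168 40 [668. -69. 169.] [693.  17. 180.]
side 180 36 [667. -67. 180.] [687.  16. 192.]
side 192 28 [666. -61. 192.] [689.  18. 203.]
side 204 9 [671. -64. 204.] [678. -53. 213.]
side 216 4 [673. -65. 216.] [693. -56. 218.]
```

Call:
arm_command([
  [-0.3,0,0,-0.01,0],
  [-0.3,0,0,0,0],
  [-0.3,0,0,0,0],
  [-0.3,0,0,0,0],
])

```text
clock: 3.3
eef_pos: [678.7, -26.5, 110.4]
eef_rot: [-3.142, 0.0, 0.069]
wrist_force: [0.2, 0.5, -0.2]
finger_gap: 32.7
finger_force: 0.0
```

```bash
cat > tip.py <<'E'
from h import *
s=manip.read_state(); e=s['eef_pos']; print(e.round(1),s['finger_gap'].round(1))
c=eyes.camera('side'); P=cloud(c); x,y,z=P[...,0],P[...,1],P[...,2]
m=(abs(x-e[0])<30)&(abs(y-e[1])<75)&(z>96)&(z<220); q=P[m]
for lo in range(96,156,6):
    k=q[(q[:,2]>=lo)&(q[:,2]<lo+6)]
    if len(k): print(lo,len(k),k.min(0).round(0),k.max(0).round(0))
E
python3 tip.py
```

```text
Traceback (most recent call last):
  File "tip.py", line 2, in <module>
    s=manip.read_state(); e=s['eef_pos']; print(e.round(1),s['finger_gap'].round(1))
                                                           ^^^^^^^^^^^^^^^^^^^^^
AttributeError: 'float' object has no attribute 'round'
```

```bash
sed -i "s/s\['finger_gap'\].round(1)/s['finger_gap']/" tip.py; python3 tip.py
```

```text
[678.7 -26.5 110.4] 32.70421965217282
138 10 [670. -50. 140.] [685.  -5. 144.]
144 15 [668. -51. 144.] [688.   2. 150.]
150 16 [668. -53. 151.] [687.   8. 156.]
```

Call:
arm_command([
  [0.1,0,0,0.015,0],
  [0.1,0,0,0.015,0],
  [0.1,0,0,0.008,0],
  [0.1,0,0,0.005,0],
  [0.1,0,0,0.003,0],
  [0.1,0,0,0,0],
  [-0.6,0,0,0,0],
  [-0.6,0,0,0,0],
  [-0.6,0,0,0,0],
  [-0.6,0,0,0,0],
], newtons=8)

```text
clock: 4.6
eef_pos: [678.8, -26.6, 64.6]
eef_rot: [3.142, -0.0, 0.069]
wrist_force: [-0.6, 0.4, 0.2]
finger_gap: 19.2
finger_force: 0.0
```

```bash
python3 - <<'E'
from h import *
s=manip.read_state(); print(s['finger_gap'],s['finger_force'],s['wrist_force'],s['eef_pos'])
c=eyes.camera('side'); cv2.imwrite('pics/s2.png',cv2.resize(c['img'][100:220,140:290],(750,600),interpolation=cv2.INTER_CUBIC))
E
```

```text
19.166119012872745 0.0 [-0.58834255  0.4344579   0.18969358] [678.77807382 -26.55307925  64.58298103]
```

View pics/s2.png

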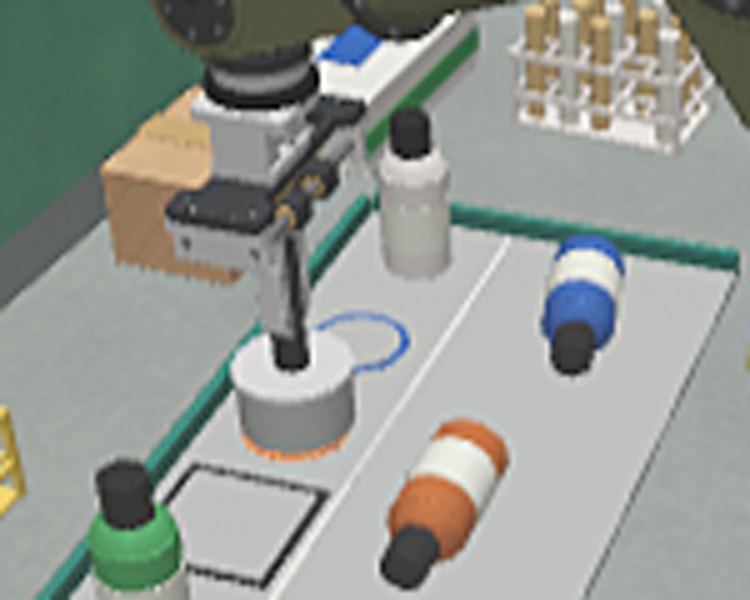

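Gap 19 mm with no force: the fingers missed. The picture shows the tips (290,340) just above the knob, so the real finger ends are about 29 mm above the reported TCP. I'll open, go up, then down by that offset, carefully.

Call:
arm_command([
  [0.1,0,0,-0.006,0],
  [0.1,0,0,0,0],
  [0.1,0,0,0,0],
  [0.1,0,0,0,0],
  [0.1,0,0,0.01,0],
  [0.1,0,0,0.01,0],
  [0.1,0,0,0.006,0],
  [0.1,0,0,0.004,0],
  [0.1,0,0,0.002,0],
  [0.1,0,0,0,0],
])

```text
clock: 5.9
eef_pos: [678.8, -26.5, 38.6]
eef_rot: [3.142, -0.0, 0.069]
wrist_force: [0.1, -0.3, -0.7]
finger_gap: 52.2
finger_force: 0.0
```

```bash
cat > tip2.py <<'E'
from h import *
s=manip.read_state(); e=s['eef_pos']; print(e.round(1),s['finger_gap'],s['wrist_force'].round(1))
c=eyes.camera('side'); P=cloud(c); x,y,z=P[...,0],P[...,1],P[...,2]
m=(abs(x-e[0])<14)&(abs(y-e[1])<75)&(abs(y-e[1])>17)&(z>45)&(z<120)&(y>e[1]); q=P[m]
for lo in range(45,110,5):
    k=q[(q[:,2]>=lo)&(q[:,2]<lo+5)]
    if len(k): print(lo,len(k),k.min(0).round(0),k.max(0).round(0))
E
python3 tip2.py
```

```text
[678.8 -26.5  38.6] 52.18925968407801 [ 0.1 -0.3 -0.7]
45 12 [666.   9.  45.] [691.  15.  50.]
50 3 [673.  10.  51.] [692.  13.  53.]
55 13 [667.  -8.  57.] [691.  17.  60.]
60 22 [666.  -1.  60.] [691.  19.  64.]
65 2 [669.  -1.  65.] [678.   1.  69.]
70 1 [667.  10.  75.] [667.  10.  75.]
75 6 [668.   8.  78.] [687.  14.  79.]
80 5 [668.   5.  80.] [677.  15.  84.]
85 9 [668.   4.  85.] [685.  13.  90.]
90 7 [668.   5.  92.] [685.  16.  94.]
95 7 [668.   0.  95.] [684.  15. 100.]
100 8 [668.  -0. 100.] [687.  14. 105.]
105 8 [669.   1. 105.] [681.  14. 109.]
```

Call:
arm_command([
  [0.1,0,0,0.002,0],
  [0.1,0,0,0.002,0],
  [0.1,0,0,0,0],
  [-0.7,0,0,0,0],
  [-0.7,0,0,0,0],
  [-0.7,0,0,0,0],
  [-0.7,0,0,0,0],
  [-0.7,0,0,0,0],
], newtons=10)

```text
clock: 6.95
eef_pos: [678.8, -26.7, 34.6]
eef_rot: [3.141, -0.0, 0.069]
wrist_force: [1.0, -1.9, 0.2]
finger_gap: 26.1
finger_force: 10.0
```

Call:
arm_command([
  [-0.7,0,0,0,0],
  [-0.7,0,0,0,0],
  [-0.7,0,-0.005,0,0],
  [-0.7,0,-0.007,0,0],
  [-0.7,0,-0.007,0,0],
  [-0.7,0,-0.007,0,0],
  [-0.7,0,-0.007,0,0],
  [-0.7,0,-0.007,0,0],
], newtons=40)

```text
clock: 7.95
eef_pos: [676.0, 13.9, 34.7]
eef_rot: [3.142, -0.0, 0.069]
wrist_force: [0.3, -3.6, 1.7]
finger_gap: 25.4
finger_force: 40.0
```

Call:
arm_command([
  [-0.7,0,-0.008,0,0],
  [-0.7,0,-0.008,0,0],
  [-0.7,0,-0.008,0,0],
  [-0.7,0,-0.008,0,0],
  [-0.7,0.001,-0.008,0,0],
  [-0.7,0,-0.008,0,0],
  [-0.7,0,-0.008,0,0],
  [-0.7,0,-0.008,0,0],
  [-0.7,0,-0.008,0,0],
  [-0.7,0,-0.005,0,0],
  [-0.7,0,-0.003,0,0],
  [-0.7,0,0,0,0],
  [-0.7,0,0,0,0],
])

```text
clock: 9.57
eef_pos: [671.5, 93.7, 34.6]
eef_rot: [-3.141, -0.0, 0.069]
wrist_force: [0.6, 0.8, 4.1]
finger_gap: 25.7
finger_force: 40.0
```

```bash
cat > m2.py <<'E'
from fine import *
import sys
tag=sys.argv[1]
for n in('side','top'):
    c=eyes.camera(n); np.save(n+tag+'.npy',c,allow_pickle=True); P=cloud(c); h,s,v=chans(c)
    x,y,z=P[...,0],P[...,1],P[...,2]
    lid=(np.hypot(x-672,y-94)<60)&(abs(z-58)<5); 
    if lid.sum()>50: print(n,'lid',cyl(c,P,lid),lid.sum())
    m=near(c,679.7,-21,55)&(h<18)&(s>60)&(z<16)
    if m.sum()>20: print(n,'amber ring',ringfit(c,m))
    m=near(c,687,-136,55)&(h>100)&(h<125)&(s>50)&(z<16)
    if m.sum()>20: print(n,'blue ring',ringfit(c,m))
E
python3 m2.py 1
```

```text
side lid ((670.2, 99.0), (85.1, 81.2), 35.8) 248
side amber ring (array([678.3, -20.1]), np.float64(36.8), (677.4, -20.3, 40.5), 61)
side blue ring (array([ 686. , -134.1]), np.float64(36.7), (686.0, -133.7, 40.2), 69)
top amber ring (array([679. , -21.1]), np.float64(36.6), (679.5, -21.7, 42.6), 177)
top blue ring (array([ 687.5, -136. ]), np.float64(36.5), (687.5, -135.7, 40.3), 139)
```

Call:
arm_command([
  [0.1,0,0,0,0],
  [0.1,0,0,0,0],
  [0.1,0,0,0,0],
  [0.1,0,0,0,0],
  [0.1,0,0,-0.01,0],
  [0.1,0,0,-0.025,0],
  [0.1,0,0,-0.045,0],
  [0.1,0,0,-0.045,0],
  [0.1,0,0,-0.04,0],
  [0.1,0,0,0,-0.173],
  [0.1,0,0,0,-0.173],
  [0.1,0,0,0,-0.173],
  [0.1,0,0,0,-0.173],
  [0.1,0,0,0,-0.173],
  [0.1,0,0,0,-0.173],
  [0.1,0,0,0,-0.173],
  [0.1,0,0,0,-0.173],
  [0.1,0,0,0,-0.173],
  [0.1,0.012,-0.06,0,0],
])

```text
clock: 12.05
eef_pos: [611.7, 101.4, 197.3]
eef_rot: [-3.139, 0.0, 1.627]
wrist_force: [-0.0, 0.7, 0.8]
finger_gap: 51.6
finger_force: 0.0
```

Call:
arm_command([
  [0.2,0.006,-0.045,0,0],
  [0.2,0.0055,-0.0427,0,0],
  [0.2,0,0,0.05,0],
  [0.2,0,0,0.05,0],
  [0.2,0,0,0.03,0],
  [0.2,0,0,0,0],
])

```text
clock: 12.8
eef_pos: [521.9, 108.5, 68.6]
eef_rot: [-3.139, 0.0, 1.626]
wrist_force: [0.0, 0.2, -0.1]
finger_gap: 56.5
finger_force: 0.0
```

```bash
python3 m2.py 2; python3 - <<'E'
from h import *
s=manip.read_state(); print(s['eef_pos'],s['eef_rot'])
c=np.load('side2.npy',allow_pickle=True).item(); cv2.imwrite('pics/s3.png',cv2.resize(c['img'][130:250,150:300],(750,600),interpolation=cv2.INTER_CUBIC))
E
```

```text
side lid ((673.2, 94.8), (83.7, 90.0), 31.7) 266
side amber ring (array([678. , -20.3]), np.float64(36.9), (677.4, -20.3, 40.5), 43)
top lid ((679.4, 88.2), (86.8, 72.3), 54.3) 217
top amber ring (array([679.3, -21.2]), np.float64(36.7), (679.3, -21.4, 42.5), 204)
top blue ring (array([ 687.6, -136. ]), np.float64(36.5), (687.7, -135.9, 40.2), 139)
[523.45979047 108.73141999  71.13406927] [ 3.13991546e+00 -1.57525017e-04  1.62583250e+00]
```

View pics/s3.png

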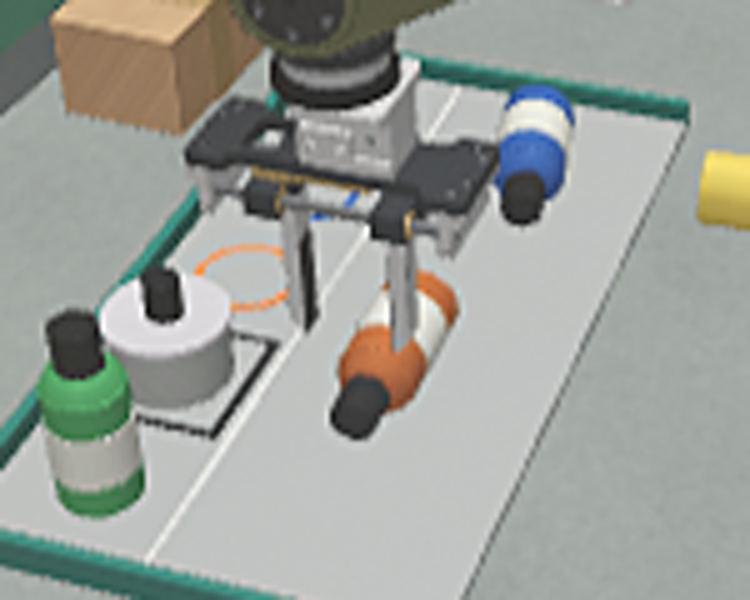

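Call:
arm_command([
  [0.2,0,0,0.03,0],
  [0.2,0,0,0.025,0],
  [0.2,0,0,0.015,0],
  [0.2,0,0,0.006,0],
  [0.2,0,0,0.003,0],
  [0.2,0,0,0,0],
], newtons=6)

```text
clock: 13.65
eef_pos: [523.1, 108.7, -8.9]
eef_rot: [3.141, -0.0, 1.626]
wrist_force: [-0.4, 0.5, -0.2]
finger_gap: 56.3
finger_force: 0.0
```

```bash
python3 - <<'E'
from h import *
c=eyes.camera('side'); cv2.imwrite('pics/s4.png',cv2.resize(c['img'][150:250,170:295],(750,600),interpolation=cv2.INTER_CUBIC))
E
```

```text
(no output)
```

View pics/s4.png

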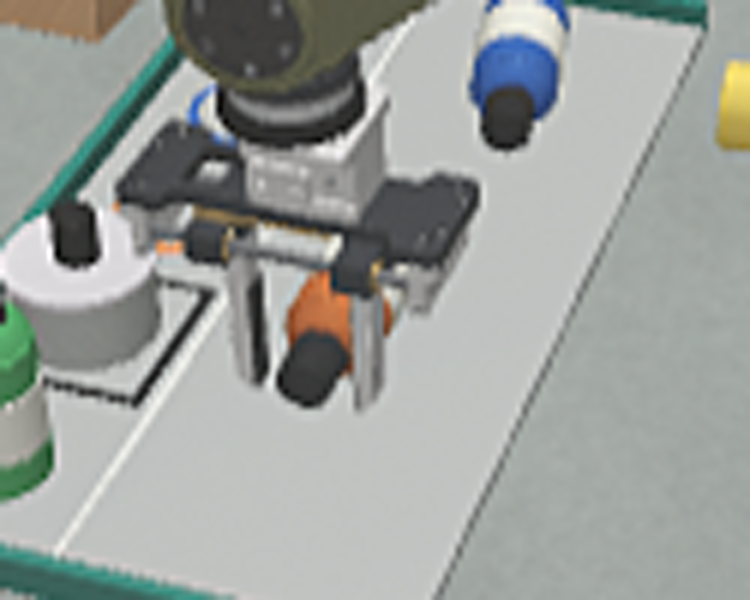

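Call:
arm_command([
  [0.2,-0.005,0,0.001,0],
  [0.2,0,0,0,0],
  [-0.6,0,0,0,0],
  [-0.6,0,0,0,0],
  [-0.6,0,0,0,0],
  [-0.6,0,0,0,0],
  [-0.6,0,0,0,0],
  [-0.6,0,0,0,0],
], newtons=6)

```text
clock: 14.7
eef_pos: [523.0, 103.7, -10.5]
eef_rot: [3.142, -0.0, 1.626]
wrist_force: [-0.1, 0.2, -0.4]
finger_gap: 32.0
finger_force: 6.0
```

Call:
arm_command([
  [-0.6,-0.002,0,-0.01,0],
  [-0.6,-0.004,0,-0.01,0],
  [-0.6,-0.005,0,-0.009,0],
  [-0.6,-0.006,0,-0.009,0],
  [-0.6,-0.006,0,-0.008,0],
  [-0.6,-0.006,0,-0.008,0],
  [-0.6,-0.008,0,-0.007,0],
  [-0.6,-0.008,0,-0.007,0],
  [-0.6,-0.008,0,-0.006,0],
  [-0.6,0,0,0,0],
])

```text
clock: 15.95
eef_pos: [526.2, 50.1, 63.9]
eef_rot: [3.141, 0.0, 1.625]
wrist_force: [-0.8, 0.3, -0.9]
finger_gap: 31.4
finger_force: 6.0
```

```bash
python3 - <<'E'
from h import *
c=eyes.camera('side'); cv2.imwrite('pics/s5.png',cv2.resize(c['img'][130:250,160:310],(750,600),interpolation=cv2.INTER_CUBIC))
E
```

```text
(no output)
```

View pics/s5.png

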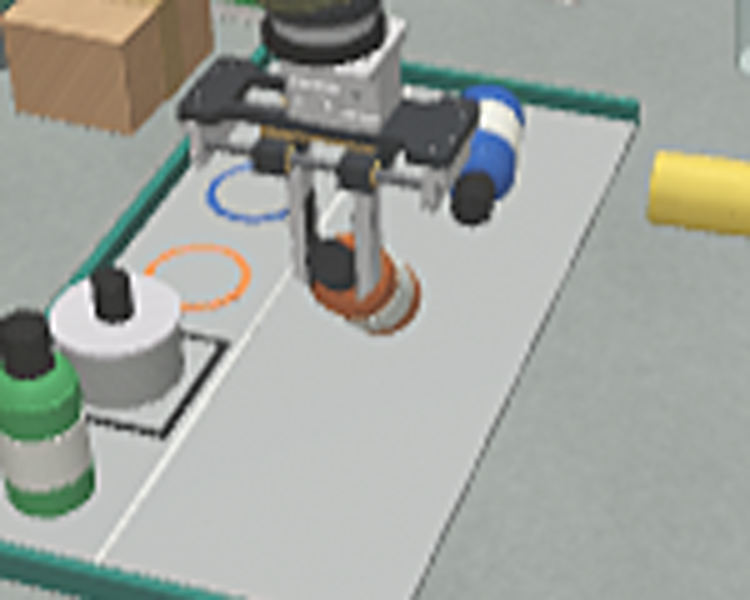

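Call:
arm_command([
  [-0.6,-0.0094,0,-0.0042,0],
  [-0.6,-0.0094,0,-0.0042,0],
  [-0.6,-0.0094,0,-0.0042,0],
  [-0.6,-0.0102,0,-0.002,0],
  [-0.6,-0.0102,0,-0.0016,0],
  [-0.6,-0.0102,0,-0.0012,0],
  [-0.6,-0.0102,0,0.0005,0],
  [-0.6,-0.0102,0,0.001,0],
  [-0.6,-0.0102,0,0.0017,0],
  [-0.6,0,0,0,0],
  [-0.6,0,0,0,0],
])

```text
clock: 17.38
eef_pos: [530.8, -38.4, 77.7]
eef_rot: [-3.142, -0.0, 1.626]
wrist_force: [0.7, 0.1, -1.8]
finger_gap: 31.6
finger_force: 6.0
```

```bash
cat > tilt.py <<'E'
from h import *
import sys
hue=sys.argv[1]; s=manip.read_state(); e=s['eef_pos']; print(e.round(1),s['finger_gap'],s['wrist_force'].round(1))
for n in('side','top'):
    c=eyes.camera(n); P=cloud(c); H=cv2.cvtColor(c['img'],cv2.COLOR_BGR2HSV).astype(int)
    x,y,z=P[...,0],P[...,1],P[...,2]; h=H[...,0]; s_=H[...,1]
    col=((h<16) if hue=='amber' else (h>100)&(h<125))&(s_>110)
    m=(np.hypot(x-e[0],y-e[1])<110)&(z>12)&col; q=P[m]
    for lo in range(10,150,14):
        k=q[(q[:,2]>=lo)&(q[:,2]<lo+14)]
        if len(k)>2: print(n,lo,len(k),k.min(0).round(0),k.max(0).round(0))
E
python3 tilt.py amber
```

```text
[530.8 -38.4  77.7] 31.613267970348712 [ 0.7  0.1 -1.8]
side 10 9 [510. -91.  12.] [638. -23.  24.]
side 24 14 [507. -99.  24.] [521. -64.  38.]
side 66 12 [510. -47.  71.] [547. -33.  80.]
side 80 38 [505. -68.  80.] [546. -26.  94.]
side 94 51 [503. -58.  94.] [552. -23. 107.]
side 108 6 [507. -52. 108.] [547. -26. 112.]
```

Call:
arm_command([
  [-0.6,0,0,0,0],
  [-0.6,0,0,-0.005,0],
  [-0.6,0,0,-0.008,0],
  [-0.6,0,0,-0.009,0],
  [-0.6,0,0,-0.009,0],
  [-0.6,0,0,-0.007,0],
  [-0.6,0,0,0,0],
  [-0.6,0,0,0,0],
], newtons=5)

```text
clock: 18.48
eef_pos: [530.7, -38.5, 115.5]
eef_rot: [-3.141, -0.0, 1.626]
wrist_force: [0.2, 0.5, -1.8]
finger_gap: 32.1
finger_force: 5.0
```

```bash
python3 tilt.py amber
```

```text
[530.7 -38.5 115.5] 32.05588188357523 [ 0.2  0.5 -1.8]
side 52 23 [506. -83.  53.] [549. -54.  66.]
side 66 8 [506. -86.  67.] [510. -65.  76.]
side 94 3 [523. -37. 106.] [542. -35. 108.]
side 108 25 [506. -49. 108.] [544. -26. 122.]
side 122 51 [504. -60. 123.] [550. -20. 136.]
side 136 44 [504. -56. 136.] [554. -19. 148.]
```

Call:
arm_command([
  [-0.6,0,0,0.01,0],
  [-0.6,0,0,0.01,0],
  [-0.6,0,0,0.005,0],
  [-0.6,0,0,0,0],
  [-0.6,0,0,0,0],
  [-0.6,0,0,0,0],
], newtons=3)

```text
clock: 19.32
eef_pos: [531.0, -38.6, 91.0]
eef_rot: [3.141, 0.0, 1.626]
wrist_force: [0.0, -0.8, -2.4]
finger_gap: 32.1
finger_force: 3.0
```

```bash
python3 tilt.py amber
```

```text
[531.  -38.6  91. ] 32.123553568999725 [ 0.  -0.8 -2.4]
side 10 5 [514. -37.  20.] [539. -29.  23.]
side 24 41 [504. -58.  24.] [552. -23.  38.]
side 38 4 [507. -49.  38.] [511. -32.  42.]
side 80 31 [504. -49.  82.] [551. -14.  94.]
side 94 50 [503. -50.  94.] [552. -13. 108.]
side 108 68 [504. -48. 108.] [551. -13. 122.]
side 122 3 [522. -29. 123.] [545. -20. 123.]
```

Call:
arm_command([
  [-0.6,0,0,0,0],
  [-0.6,0,0,0,0],
  [-0.6,0,0.004,-0.01,0],
  [-0.6,0.001,0.01,-0.01,0],
  [-0.6,0.001,0.016,0,0],
  [-0.6,0.001,0.02,0,0],
  [-0.6,0.001,0.02,0,0],
  [-0.6,0.001,0.02,0,0],
  [-0.6,0.001,0.02,0,0],
  [-0.6,0.001,0.016,0,0],
  [-0.6,0.001,0.012,0,0],
  [-0.6,0.001,0.008,0,0],
  [-0.6,0,0.003,0,0],
  [-0.6,0,0,0,0],
  [-0.6,0,0,0,0],
], newtons=30)

```text
clock: 21.3
eef_pos: [678.9, -21.4, 110.9]
eef_rot: [3.142, 0.0, 1.626]
wrist_force: [0.9, 0.5, -2.2]
finger_gap: 31.6
finger_force: 30.0
```

```bash
python3 tilt.py amber
```

```text
[678.9 -21.4 110.9] 31.58579479656174 [ 0.9  0.5 -2.2]
side 10 6 [638. -42.  12.] [714. -11.  14.]
side 38 33 [653. -41.  38.] [696. -10.  51.]
side 52 24 [652. -44.  52.] [692.  -7.  62.]
side 94 13 [655. -17. 101.] [692.   3. 108.]
side 108 47 [650. -33. 108.] [698.   4. 122.]
side 122 64 [652. -37. 122.] [697.   6. 136.]
side 136 33 [653. -29. 136.] [699.   3. 145.]
```

Call:
arm_command([
  [-0.6,0,0,0.012,0],
  [-0.6,0,0,0.01,0],
  [-0.6,0,0,0.005,0],
  [-0.6,0,0,0,0],
])

```text
clock: 21.9
eef_pos: [678.9, -21.4, 83.1]
eef_rot: [-3.141, -0.0, 1.626]
wrist_force: [-0.1, 0.6, -0.9]
finger_gap: 31.9
finger_force: 30.0
```

Call:
arm_command([
  [-0.6,0,0,0,0],
  [-0.6,0,0,0,0],
  [-0.6,0,0,0.002,0],
  [-0.6,0,0,0.002,0],
  [-0.6,0,0,0.002,0],
  [-0.6,0,0,0,0],
], newtons=3)

```text
clock: 22.65
eef_pos: [679.3, -21.4, 78.0]
eef_rot: [3.141, 0.0, 1.626]
wrist_force: [-0.3, 0.3, 3.5]
finger_gap: 31.9
finger_force: 3.0
```

```bash
python3 tilt.py amber
```

```text
[679.3 -21.4  78. ] 31.895509130335594 [-0.3  0.3  3.5]
side 10 38 [644. -39.  12.] [701.   5.  24.]
side 24 15 [653. -39.  24.] [684.  -6.  34.]
side 66 20 [653. -24.  72.] [691.   2.  80.]
side 80 44 [652. -37.  81.] [696.   3.  94.]
side 94 69 [651. -37.  94.] [702.   8. 108.]
side 108 18 [657. -21. 108.] [694.   2. 116.]
```

Call:
arm_command([
  [-0.6,0,0,0.001,0],
  [-0.6,0,0,0.001,0],
  [-0.6,0,0,0,0],
  [-0.6,0,0,0,0],
])

```text
clock: 23.25
eef_pos: [679.1, -21.4, 75.7]
eef_rot: [-3.142, -0.0, 1.626]
wrist_force: [0.6, -0.1, 3.9]
finger_gap: 32.0
finger_force: 3.0
```

```bash
python3 tilt.py amber
```

```text
[679.1 -21.4  75.7] 31.951028651837735 [ 0.6 -0.1  3.9]
side 10 38 [637. -42.  12.] [710.  -1.  22.]
side 24 15 [653. -40.  24.] [691.  -6.  33.]
side 66 20 [654. -21.  70.] [693.   4.  80.]
side 80 44 [651. -35.  81.] [695.   3.  93.]
side 94 64 [651. -38.  94.] [704.   7. 108.]
side 108 21 [661. -14. 109.] [695.   1. 116.]
```

Call:
arm_command([
  [-0.25,0,0,0,0],
  [-0.25,0,0,0,0],
  [0.1,0,0,0,0],
  [0.1,0,0,0,0],
  [0.1,0,0,0,0],
  [0.1,0,0,-0.02,0],
  [0.1,0,0,-0.04,0],
  [0.1,0,0,-0.06,0],
  [0.1,0,0,-0.0,0],
])

```text
clock: 24.48
eef_pos: [681.0, -21.5, 203.0]
eef_rot: [3.131, 0.001, 1.626]
wrist_force: [0.8, 0.3, -0.3]
finger_gap: 51.6
finger_force: 0.0
```

```bash
cat > st.py <<'E'
from fine import *
import sys
X=np.array([float(a) for a in sys.argv[1:3]])
for n in('side','top'):
    c=eyes.camera(n); P=cloud(c); z=P[...,2]; h,s,v=chans(c)
    d=np.hypot(P[...,0]-X[0],P[...,1]-X[1])
    k=(d<45)&(abs(z-143)<7); print(n,'captop',np.median(P[k],0).round(1) if k.sum() else None,k.sum())
    vv,uu=np.nonzero((v<75)&(s<130)&near(c,*X,26,143)&(z>135)&(z<152)); q=np.c_[uu,vv]
    if len(q): print(n,'captop ray@143',plane(c,[q.mean(0)],143)[0].round(1),len(q))
E
python3 st.py 679 -21; python3 tilt.py amber | grep -v top | tail -8; python3 -c "
from h import *
c=eyes.camera('side'); cv2.imwrite('pics/s6.png',cv2.resize(c['img'][110:250,130:305],(750,600),interpolation=cv2.INTER_CUBIC))"
```

```text
side captop [678.8 -36.  142.5] 47
side captop ray@143 [676.5 -31.3 143. ] 36
top captop None 0
[679.2 -21.4 197. ] 51.673431685771675 [-1.1 -0.2 -1.3]
side 10 37 [652. -46.  12.] [706.  -5.  24.]
side 24 20 [653. -38.  24.] [694.  -9.  31.]
side 66 23 [653. -42.  73.] [694.  -9.  80.]
side 80 46 [653. -46.  80.] [697. -10.  94.]
side 94 71 [654. -50.  94.] [705.  -5. 108.]
side 108 28 [657. -56. 108.] [696. -19. 115.]
```

View pics/s6.png

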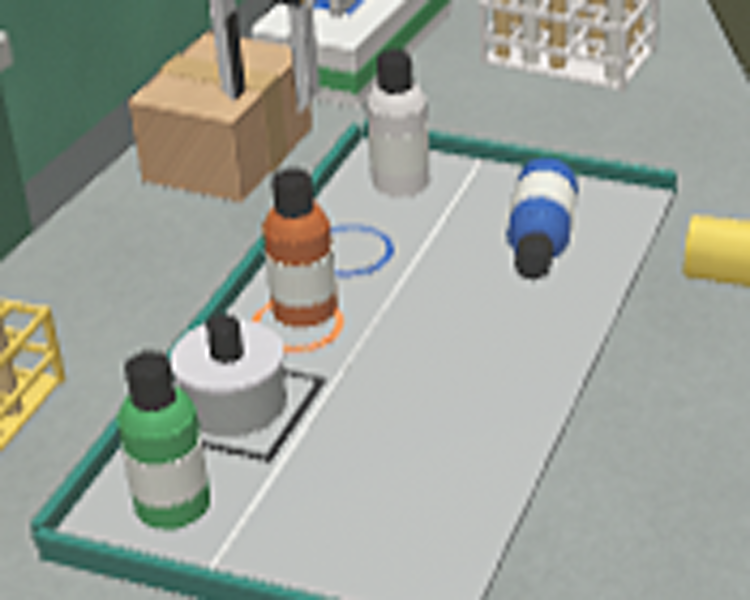

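Amber stands upright at (300,260) but about 13 mm to the right of its ring's centre (300,320). I'll regrip the cap with the fingers along the row, which centres it in the grip, and move it.

Call:
arm_command([
  [0.3,0,0,0,0.173],
  [0.3,0,0,0,0.173],
  [0.3,0,0,0,0.173],
  [0.3,0,0,0,0.173],
  [0.3,0,0,0,0.173],
  [0.3,0,0,0,0.173],
  [0.3,0,0,0,0.173],
  [0.3,0,0,0,0.173],
  [0.3,0,0,0,0.173],
  [0.3,0,0.0126,0,0],
  [0.3,0,0,0.04,0],
  [0.3,0,0,0.04,0],
  [0.3,0,0,0.025,0],
  [0.3,0,0,0.01,0],
  [0.3,0,0,0.003,0],
  [0.3,0,0,0,0],
])

```text
clock: 26.72
eef_pos: [680.4, -34.2, 78.7]
eef_rot: [3.141, -0.001, 0.07]
wrist_force: [-1.2, 0.6, 0.4]
finger_gap: 61.3
finger_force: 0.0
```

```bash
python3 st.py 679 -33; python3 tilt.py amber | tail -4; python3 -c "
from h import *
print(manip.read_state()['eef_pos'],manip.read_state()['finger_gap'])"
```

```text
side captop [676.5 -34.5 142.6] 88
side captop ray@143 [674.2 -35.6 143. ] 42
top captop None 0
side 66 20 [654. -42.  73.] [698. -13.  80.]
side 80 48 [653. -43.  80.] [695.  -7.  94.]
side 94 46 [653. -54.  94.] [684. -11. 108.]
side 108 22 [656. -52. 108.] [680. -19. 114.]
[680.30367711 -33.95776166  78.55690127] 61.12922175829322
```

Close gently, then firmly.

Call:
arm_command([
  [-0.6,0,0,0,0],
  [-0.6,0,0,0,0],
  [-0.6,0,0,0,0],
  [-0.6,0,0,0,0],
  [-0.6,0,0,0,0],
  [-0.6,0,0,0,0],
], newtons=4)

```text
clock: 27.68
eef_pos: [680.0, -33.8, 77.7]
eef_rot: [-3.141, 0.0, 0.069]
wrist_force: [-0.4, 0.8, 0.5]
finger_gap: 31.9
finger_force: 4.0
```

Call:
arm_command([
  [-0.6,0,0,0,0],
  [-0.6,0,0,0,0],
  [-0.6,0,0,-0.004,0],
  [-0.6,0,0,-0.004,0],
  [-0.6,0,0,0,0],
], newtons=30)

```text
clock: 28.3
eef_pos: [680.2, -34.0, 86.3]
eef_rot: [3.141, -0.001, 0.069]
wrist_force: [-0.5, -0.4, -0.9]
finger_gap: 31.7
finger_force: 30.0
```

```bash
python3 tilt.py amber | head -12
```

```text
[680.2 -34.   86.3] 31.654217126654746 [-0.5 -0.4 -0.9]
side 10 19 [635. -42.  12.] [702.  -5.  24.]
side 24 44 [651. -32.  24.] [703.  -2.  37.]
side 38 3 [652. -30.  39.] [659. -13.  40.]
side 80 38 [652. -35.  82.] [698.  -2.  94.]
side 94 61 [653. -44.  94.] [703.  -2. 108.]
side 108 53 [653. -47. 109.] [696.  -4. 121.]
```

Call:
arm_command([
  [-0.6,0.0005,-0.004,0,0],
  [-0.6,0.0005,-0.005,0,0],
  [-0.6,0,-0.004,0,0],
  [-0.6,0,0,0,0],
  [-0.6,0,0,0.004,0],
  [-0.6,0,0,0.002,0],
  [-0.6,0,0,0.002,0],
  [-0.6,0,0,0,0],
])

```text
clock: 29.4
eef_pos: [680.1, -21.0, 77.8]
eef_rot: [3.142, -0.0, 0.069]
wrist_force: [0.2, 0.2, -1.2]
finger_gap: 31.8
finger_force: 30.0
```

Call:
arm_command([
  [-0.6,0,0,0,0],
  [-0.6,0,0,0.0005,0],
  [-0.25,0,0,0,0],
  [-0.25,0,0,0,0],
  [0,0,0,0,0],
  [0,0,0,0,0],
  [0,0,0,-0.02,0],
  [0,0,0,-0.04,0],
  [0,0,0,-0.06,0],
  [0,-0.05,0,0,0],
  [0,-0.06,0,0,0],
  [0,-0.06,0,0,0],
], newtons=4)

```text
clock: 30.9
eef_pos: [508.8, -32.7, 198.6]
eef_rot: [3.141, -0.002, 0.069]
wrist_force: [-0.0, -0.7, 1.4]
finger_gap: 47.1
finger_force: 0.0
```

```bash
python3 st.py 679 -21; python3 m2.py 5; python3 -c "
from h import *
print(manip.read_state()['eef_pos'],manip.read_state()['eef_rot'])"
```

```text
side captop [678.8 -13.5 141.9] 48
side captop ray@143 [675.5 -11.4 143. ] 39
top captop [679.8 -22.1 142.6] 71
top captop ray@143 [679.3 -20.8 143. ] 52
side lid ((671.4, 96.7), (88.6, 85.0), 79.8) 270
side amber ring (array([677. , -21.7]), np.float64(31.6), (677.6, -19.7, 40.2), 81)
side blue ring (array([ 685.7, -134.2]), np.float64(36.6), (685.9, -133.7, 40.1), 50)
top lid ((673.1, 91.1), (89.3, 85.5), 19.8) 350
top blue ring (array([ 687.9, -136.1]), np.float64(36.4), (687.9, -136.1, 40.1), 86)
[510.78357192 -32.75962508 199.38372711] [ 3.14092444 -0.00325495  0.06843275]
```

Call:
arm_command([
  [0.2,0,0,0,-0.1746],
  [0.2,0,0,0,-0.1746],
  [0.2,0,0,0,-0.1746],
  [0.2,0,0,0,-0.1746],
  [0.2,0,0,0,-0.1746],
  [0.2,0,0,0,-0.1746],
  [0.2,0,0,0,-0.1746],
  [0.2,0,0,0,-0.1746],
  [0.2,0,0,0,-0.1746],
  [0.2,0,0,0,-0.1746],
  [0.2,-0.0587,-0.0131,0,0],
  [0.2,-0.0587,-0.0131,0,0],
  [0.2,0,0,0.06,0],
  [0.2,0,0,0.05,0],
  [0.2,0,0,0.03,0],
  [0.2,0,0,0,0],
])

```text
clock: 33.1
eef_pos: [513.7, -152.8, 55.9]
eef_rot: [-3.139, -0.002, 1.815]
wrist_force: [0.7, 0.1, 0.8]
finger_gap: 56.3
finger_force: 0.0
```

Call:
arm_command([
  [0.2,0,0,0.03,0],
  [0.2,0,0,0.02,0],
  [0.2,0,0,0.012,0],
  [0.2,0,0,0.005,0],
  [0.2,0,0,0,0],
  [-0.6,0,0,0,0],
  [-0.6,0,0,0,0],
  [-0.6,0,0,0,0],
  [-0.6,0,0,0,0],
  [-0.6,0,0,0,0],
  [-0.6,0,0,0,0],
], newtons=5)

```text
clock: 34.48
eef_pos: [513.6, -152.8, -9.6]
eef_rot: [3.141, 0.0, 1.815]
wrist_force: [-0.0, 1.2, 2.2]
finger_gap: 31.6
finger_force: 5.0
```

Call:
arm_command([
  [-0.6,-0.002,0,-0.01,0],
  [-0.6,-0.004,0,-0.01,0],
  [-0.6,-0.005,0,-0.009,0],
  [-0.6,-0.006,0,-0.009,0],
  [-0.6,-0.006,0,-0.008,0],
  [-0.6,-0.006,0,-0.008,0],
  [-0.6,-0.008,0,-0.007,0],
  [-0.6,-0.008,0,-0.007,0],
  [-0.6,-0.008,0,-0.006,0],
  [-0.6,-0.0094,0,-0.0042,0],
  [-0.6,-0.0094,0,-0.0042,0],
  [-0.6,-0.0094,0,-0.0042,0],
  [-0.6,-0.0102,0,-0.002,0],
  [-0.6,-0.0102,0,-0.0016,0],
  [-0.6,-0.0102,0,-0.0012,0],
  [-0.6,-0.0102,0,0,0],
  [-0.6,-0.0102,0,0,0],
  [-0.6,-0.0102,0,0,0],
  [-0.6,0,0,0,0],
], newtons=3)

```text
clock: 36.85
eef_pos: [547.7, -291.6, 81.2]
eef_rot: [-3.141, -0.0, 1.814]
wrist_force: [-0.9, 0.2, -2.1]
finger_gap: 31.8
finger_force: 3.0
```

```bash
python3 tilt.py blue
```

```text
[ 547.7 -291.6   81.2] 31.825331092672133 [-0.9  0.2 -2.1]
side 10 30 [ 523. -294.   12.] [ 569. -266.   24.]
side 24 11 [ 523. -290.   24.] [ 569. -266.   34.]
side 66 13 [ 524. -281.   72.] [ 566. -265.   80.]
side 80 39 [ 521. -290.   81.] [ 566. -260.   94.]
side 94 47 [ 521. -293.   94.] [ 570. -258.  108.]
side 108 20 [ 529. -285.  108.] [ 562. -264.  115.]
```

Call:
arm_command([
  [-0.6,0,0,0.002,0],
  [-0.6,0,0,0.002,0],
  [-0.6,0,0,0.001,0],
  [-0.6,0,0,0,0],
  [-0.6,0,0,0,0],
  [-0.25,0,0,0,0],
  [-0.25,0,0,0,0],
  [0.3,0,0,0,0],
  [0.3,0,0,0,0],
  [0.3,0,0,-0.03,0],
  [0.3,0,0,-0.04,0.0],
  [0.3,0,0,0,0.1746],
  [0.3,0,0,0,0.1746],
  [0.3,0,0,0,0.1746],
  [0.3,0,0,0,0.1746],
  [0.3,0,0,0,0.1746],
  [0.3,0,0,0,0.1746],
  [0.3,0,0,0,0.1746],
  [0.3,0,0,0,0.1746],
  [0.3,0,0,0,0.1746],
])

```text
clock: 39.45
eef_pos: [547.8, -291.0, 146.6]
eef_rot: [-3.142, 0.0, 0.238]
wrist_force: [-0.1, -0.4, -0.0]
finger_gap: 60.7
finger_force: 0.0
```

```bash
python3 st.py 546 -300; python3 tilt.py blue
```

```text
side captop [ 548.5 -291.   142.4] 35
side captop ray@143 [ 547.8 -289.2  143. ] 24
top captop None 0
[ 547.8 -291.   146.6] 61.18357648225473 [-0.4 -0.4 -0.1]
side 10 31 [ 524. -297.   12.] [ 571. -266.   24.]
side 24 11 [ 529. -284.   24.] [ 569. -265.   30.]
side 66 16 [ 524. -292.   72.] [ 572. -266.   80.]
side 80 42 [ 523. -295.   80.] [ 569. -266.   94.]
side 94 53 [ 524. -305.   95.] [ 572. -267.  108.]
side 108 22 [ 530. -304.  108.] [ 570. -272.  115.]
```

Call:
arm_command([
  [0.3,0,0,0,0.169],
  [0.3,0,0.004,0,0],
  [0.3,0,0,0.03,0],
  [0.3,0,0,0.025,0],
  [0.3,0,0,0.01,0],
  [0.3,0,0,0.003,0],
  [0.3,0,0,0,0],
  [-0.6,0,0,0,0],
  [-0.6,0,0,0,0],
  [-0.6,0,0,0,0],
  [-0.6,0,0,0,0],
  [-0.6,0,0,0,0],
  [-0.6,0,0,0,0],
], newtons=4)

```text
clock: 41.28
eef_pos: [548.2, -295.0, 78.8]
eef_rot: [3.142, -0.0, 0.074]
wrist_force: [-0.7, 1.2, 2.6]
finger_gap: 31.7
finger_force: 4.0
```

Call:
arm_command([
  [-0.6,0,0,0,0],
  [-0.6,0,0,0,0],
  [-0.6,0,0,0,0],
  [-0.6,0,0,-0.01,0],
  [-0.6,0,0,-0.015,0],
  [-0.6,0,0,-0.01,0],
  [-0.6,0,0,0,0],
], newtons=30)

```text
clock: 42.15
eef_pos: [548.5, -295.3, 114.8]
eef_rot: [3.141, -0.001, 0.074]
wrist_force: [0.1, -0.5, -2.1]
finger_gap: 31.8
finger_force: 30.0
```

```bash
python3 tilt.py blue
```

```text
[ 548.5 -295.3  114.8] 31.829216910671093 [ 0.1 -0.5 -2.1]
side 10 3 [ 537. -332.   13.] [ 593. -324.   22.]
side 38 18 [ 522. -290.   44.] [ 576. -263.   52.]
side 52 33 [ 521. -290.   52.] [ 574. -264.   66.]
side 108 31 [ 523. -293.  110.] [ 568. -265.  122.]
side 122 49 [ 523. -298.  122.] [ 574. -263.  136.]
side 136 40 [ 524. -295.  137.] [ 570. -265.  149.]
```

Call:
arm_command([
  [-0.6,0,-0.007,0,0],
  [-0.6,0,-0.016,0,0],
  [-0.6,0,-0.025,0,0],
  [-0.6,0,-0.025,0,0],
  [-0.6,0,-0.025,0,0],
  [-0.6,0,-0.025,0,0],
  [-0.6,0.006,-0.016,0,0],
  [-0.6,0.014,-0.007,0,0],
  [-0.6,0.022,-0.003,0,0],
  [-0.6,0.025,0,0,0],
  [-0.6,0.025,0,0,0],
  [-0.6,0.025,0,0,0],
  [-0.6,0.018,0,0,0],
  [-0.6,0.011,0,0,0],
  [-0.6,0.005,0,0,0],
  [-0.6,0,0,0,0],
  [-0.6,0,0,0,0],
])

```text
clock: 44.38
eef_pos: [687.5, -135.3, 113.6]
eef_rot: [-3.142, 0.0, 0.074]
wrist_force: [0.5, 0.4, -2.1]
finger_gap: 31.3
finger_force: 30.0
```

```bash
python3 tilt.py blue
```

```text
[ 687.5 -135.3  113.6] 31.323344163521664 [ 0.5  0.4 -2.1]
side 38 20 [ 663. -136.   45.] [ 705. -106.   52.]
side 52 33 [ 661. -135.   53.] [ 706. -102.   64.]
side 108 41 [ 661. -135.  110.] [ 713. -102.  122.]
side 122 55 [ 661. -144.  122.] [ 710. -101.  136.]
side 136 44 [ 665. -143.  136.] [ 709. -107.  149.]
```

Call:
arm_command([
  [-0.6,0,0,0.01,0],
  [-0.6,0,0,0.012,0],
  [-0.6,0,0,0.007,0],
  [-0.6,0,0,0.003,0],
  [-0.6,0,0,0.002,0],
  [-0.6,0,0,0.001,0],
  [-0.6,0,0,0,0],
])

```text
clock: 45.35
eef_pos: [687.7, -135.2, 78.9]
eef_rot: [3.141, -0.0, 0.074]
wrist_force: [-0.1, 0.5, -2.2]
finger_gap: 31.5
finger_force: 30.0
```

Call:
arm_command([
  [-0.6,0,0,0,0],
  [-0.6,0,0,0.0005,0],
  [-0.25,0,0,0,0],
  [-0.25,0,0,0,0],
  [0,0,0,0,0],
  [0,0,0,0,0],
  [0,0,0,-0.02,0],
  [0,0,0,-0.04,0],
  [0,0,0,-0.06,0],
  [0,-0.05,0,0,0],
  [0,-0.06,0,0,0],
  [0,-0.06,0,0,0],
  [0,-0.03,0,0,0],
  [0,0,0,0,0],
], newtons=4)

```text
clock: 47.1
eef_pos: [487.5, -150.4, 200.4]
eef_rot: [3.14, -0.003, 0.073]
wrist_force: [0.5, -0.1, 1.0]
finger_gap: 47.2
finger_force: 0.0
```

```bash
python3 st.py 687 -136; python3 st.py 679 -21; python3 m2.py 6; python3 -c "
from h import *
c=np.load('top6.npy',allow_pickle=True).item(); d=np.load('side6.npy',allow_pickle=True).item()
a=cv2.resize(c['img'][110:220,170:360],(570,330),interpolation=cv2.INTER_CUBIC); b=cv2.resize(d['img'][120:240,140:300],(360,270),interpolation=cv2.INTER_CUBIC)
cv2.imwrite('pics/f.png',np.vstack([a,cv2.copyMakeBorder(b,0,0,0,210,cv2.BORDER_CONSTANT)]))"
```

```text
side captop [ 685.9 -130.3  143. ] 41
side captop ray@143 [ 686.8 -125.9  143. ] 28
top captop [ 688.2 -135.1  143.6] 71
top captop ray@143 [ 689.1 -134.3  143. ] 58
side captop [677.9 -14.3 142.6] 47
side captop ray@143 [675.7 -10.8 143. ] 40
top captop [679.  -22.1 143.3] 70
top captop ray@143 [679.5 -21.2 143. ] 51
side lid ((672.0, 96.5), (83.9, 87.7), 32.7) 265
side amber ring (array([677.2, -22. ]), np.float64(31.7), (677.6, -19.7, 40.2), 82)
side blue ring (array([ 678.7, -131.9]), np.float64(26.7), (681.3, -132.6, 39.1), 87)
top lid ((673.1, 91.4), (88.9, 85.4), 14.8) 342
top amber ring (array([681.4, -21.4]), np.float64(37.6), (685.9, -21.7, 48.7), 158)
top blue ring (array([ 687.3, -135.4]), np.float64(36.2), (686.8, -134.9, 39.8), 77)
```

View pics/f.png

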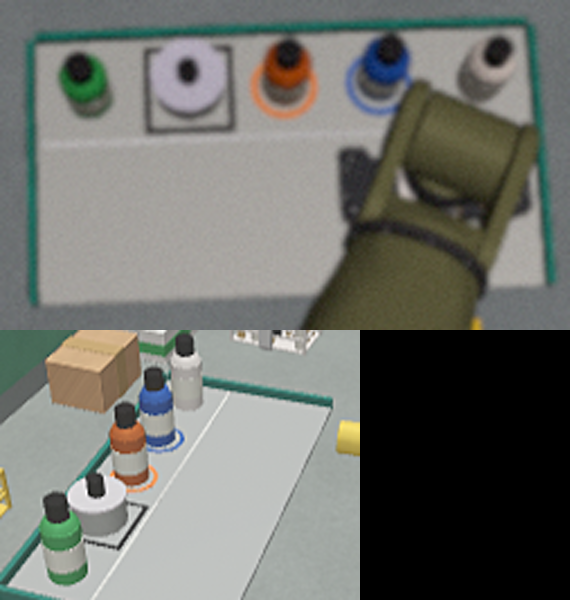

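The crop shows the pot (187,80) inside the square, amber (287,70) and blue (383,65) standing on their rings (caps within about 2 mm of the ring centres), and green and white upright. The gripper is clear of everything.

```bash
python3 -c "
from cell import ticket
print(ticket.sign_off())"
```

```text
the job is handed in; nothing more can be done
None
```

The job is handed in, with no verdict returned: by my last measurements the pot stands centred in the black square within about 3 mm, and the amber and blue bottles stand upright within about 2 mm of their ring centres.

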